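# Set out a lens train on the rail in order of lens size

### The arm

A 7-joint arm with a two-finger parallel gripper is mounted at the origin on a cart in front of the work surface, level with it; the furniture and walls round the work are solid. World frame = base frame: x ahead of the robot, y to its left, z up, the work surface at z = 0. Lengths are in m, angles in rad, forces in N, time in s.
With the tool pointing down it reaches from about 0.4 to 0.875 m from the base axis. Payload 19.3 kg.
Tool frame: the origin (TCP) lies at the very end of the fingers, on their centre line; the grasp point (between the pads) lies 19 mm behind it; z points along the fingers, y is the line along which they close (so a half turn about z gives the same grasp; the last joint's range is limited). The gripper opens to 85 mm and grips with 20 to 120 N. Pads are 22 mm wide; open, the fingers measure 114 mm over their backs; the gripper's body (76 mm by 85 mm) begins 54 mm behind the grasp point. The pads swing forward as they close: fully open they stand 13 mm farther back than shut.
Start: joints at [-1.274, 0.521, -0.036, 1.599, 0.021, 1.021, -0.113], TCP at [0.224, 0.583, 0.231] pointing down, gripper open.
Joint ranges: [-2.91, 2.91], [-0.3, 2.13], [-1.5, 1.42], [0.17, 2.43], [-1.26, 4.41], [0.16, 1.93], [-2.52, 2.52]. Speed limits (rad/s): [1.89, 1.89, 2.39, 2.39, 3.01, 3.01, 3.01].

### API

Orientations are given as [roll, pitch, yaw] about the fixed x, y, z axes, in that order (R = Rz(yaw) Ry(pitch) Rx(roll)).
In Python, from workcell import bot gives the robot as it stands.
- The arm moves only by the shell command python3 -m crank 'ROWS' [FORCE]. ROWS is a JSON object of lists of equal length, an entry for each row: "travel": the shift along the world's x, y, z in cm, a list of three; "turn": the turn, a rotation vector about the world's x, y, z in degrees, a list of three; "gripper": the closure, from 0 (fully open) to 1 (shut). A call has exactly 5 rows; each row is the pose to reach, as a shift and turn from the pose commanded when the call began; what a row does not reach only later rows make up. A row lasts 1/10 s, in which the tool goes at most 50 mm and 8.59 degrees, less where a joint would pass 70% of its speed; a pose out of reach is approached as far as the arm can. A call with a gripper value outside its range is refused whole. The fingers move at their own pace and stop on an object; FORCE is the grip in N (left out, the last holds). Time passes only in rows, so rows that repeat a pose let the fingers close, or fill a call up. It gives the time, the measured TCP pose, the force, the opening and the grip force at its end, in the units of the state.
- bot.observe(): the state, without advancing time (a new reading comes with each control period).
- bot.grab_frame(name): name is "side" or "top"; returns a dict with "pixels" (384x512x3 uint8, red, green, blue), "fx", "fy", "cx", "cy" (pixels), "extrinsics" (4x4, takes a point from world to camera coordinates). Camera axes: x right, y down, z forward; pixel columns grow to the right and rows downward; lengths in m; the calibration is good to about 2 mm. A picture is of the moment at which its call begins. There is no depth.
- bot.job_done(): hands the job in; it is judged then, once.
The state is a dict: "clock": time; "qpos": joint angles; "qd": joint speeds; "joint_efforts": joint torques, N m; "position": TCP position; "tool_rot": TCP orientation; "force": force on the tool from outside, world axes, zero at the start; "moment": the same for the moment, N m; "grip_width": finger opening in m; "finger_force": force on a finger pad.
Only numpy, scipy, OpenCV 4.12 (cv2) and the standard library are available. Lean on these libraries where they do the work, as an engineer would, in place of code of your own. Each camera call takes 0.05 s, during which the arm holds its last target. There are 200 camera calls.

### The job

Set the four lenses on the rail between the pinhole and the screen, one in each carrier: the light fans out from the pinhole, so the smallest lens goes nearest the pinhole and each next one is larger, the largest next to the screen. Each foot must sit fully down in its seat with the lens upright and facing squarely along the rail. They are glass: lower them in gently, and do not drop or knock over any.

Things in the scene. Friction and masses are not known exactly. Their poses are not given: they have to be found in the camera images.
- lens_24: smallest of four loose lenses: black square frame 24 mm wide (x) and high, 14 mm thick (y), its centre 62 mm above the origin, on a 12.7 mm steel post; conical steel foot, 26 mm across below, 38 mm at 9 to 12 mm height. Light passes along y. Grip from above by the frame's upright sides (+x, -x). Origin: centre of the foot's underside, z up. Starts upright on the table, yaw within 0.5 rad.
- lens_34: second smallest of four loose lenses: black square frame 34 mm wide (x) and high, 14 mm thick (y), its centre 62 mm above the origin, on a 12.7 mm steel post; conical steel foot, 26 mm across below, 38 mm at 9 to 12 mm height. Light passes along y. Grip from above by the frame's upright sides (+x, -x). Origin: centre of the foot's underside, z up. Starts upright on the table, yaw within 0.5 rad.
- lens_44: second largest of four loose lenses: black square frame 44 mm wide (x) and high, 14 mm thick (y), its centre 62 mm above the origin, on a 12.7 mm steel post; conical steel foot, 26 mm across below, 38 mm at 9 to 12 mm height. Light passes along y. Grip from above by the frame's upright sides (+x, -x). Origin: centre of the foot's underside, z up. Starts upright on the table, yaw within 0.5 rad.
- lens_54: largest of four loose lenses: black square frame 54 mm wide (x) and high, 14 mm thick (y), its centre 62 mm above the origin, on a 12.7 mm steel post; conical steel foot, 26 mm across below, 38 mm at 9 to 12 mm height. Light passes along y. Grip from above by the frame's upright sides (+x, -x). Origin: centre of the foot's underside, z up. Starts upright on the table, yaw within 0.5 rad.
- carrier_a: one of four like fixed carriers on the rail, 50 to 70 mm apart (names say nothing of the place). Round aluminium top 48 mm across with a conical seat: mouth 44 mm across at z 34 mm, flat floor 29 mm across at z 23 mm; a foot let go in the mouth slides down and stands upright. Origin: on the seat's axis at table level; z up, y along the rail (yaw -0.06 to 0.14 rad).
- carrier_b: one of four like fixed carriers on the rail, 50 to 70 mm apart (names say nothing of the place). Round aluminium top 48 mm across with a conical seat: mouth 44 mm across at z 34 mm, flat floor 29 mm across at z 23 mm; a foot let go in the mouth slides down and stands upright. Origin: on the seat's axis at table level; z up, y along the rail (yaw -0.06 to 0.14 rad).
- carrier_c: one of four like fixed carriers on the rail, 50 to 70 mm apart (names say nothing of the place). Round aluminium top 48 mm across with a conical seat: mouth 44 mm across at z 34 mm, flat floor 29 mm across at z 23 mm; a foot let go in the mouth slides down and stands upright. Origin: on the seat's axis at table level; z up, y along the rail (yaw -0.06 to 0.14 rad).
- carrier_d: one of four like fixed carriers on the rail, 50 to 70 mm apart (names say nothing of the place). Round aluminium top 48 mm across with a conical seat: mouth 44 mm across at z 34 mm, flat floor 29 mm across at z 23 mm; a foot let go in the mouth slides down and stands upright. Origin: on the seat's axis at table level; z up, y along the rail (yaw -0.06 to 0.14 rad).
- pinhole: fixed pinhole at either end of the rail: black round plate 38 mm across, 10 mm thick, brass disc in its centre 85 mm above the table, top 104 mm. Carriers lie about 48, 108, 168 and 228 mm from it. Origin: below its centre at table level, y along the rail. Beside the work stands a grey camera box, 0.2 m high, at x 0.49 to 0.64, y 0.02 to 0.14: carry things round it.
- view_screen: fixed white screen at the rail's other end: 58 mm wide (x), 52 mm high, 4 mm thick, top 111 mm above the table. Origin: below its centre at table level, y along the rail.

How it is judged:
At the end, for the whole second after the job is handed in: From pinhole to screen: lens_24, lens_34, lens_44, lens_54, each in its own carrier, within 6 mm of the seat's axis, foot at most 3.5 mm above the seat's floor, upright within 0.12 rad, y axis along the rail within 0.3 rad (either way round), at rest (horizontal distance between lens_24 and pinhole between 0.023 and 0.073 m and angle between each of lens_24, lens_34, lens_44, lens_54's own z axis and vertical below 0.12 rad and linear speed of each of lens_24, lens_34, lens_44, lens_54 below 0.02 m/s and ((horizontal distance between lens_24 and carrier_a below 0.006 m and z of lens_24 in the frame of carrier_a below 0.0265 m and angle between the y axis of lens_24 and the y axis of carrier_a, either way round below 0.3 rad) or (horizontal distance between lens_24 and carrier_b below 0.006 m and z of lens_24 in the frame of carrier_b below 0.0265 m and angle between the y axis of lens_24 and the y axis of carrier_b, either way round below 0.3 rad) or (horizontal distance between lens_24 and carrier_c below 0.006 m and z of lens_24 in the frame of carrier_c below 0.0265 m and angle between the y axis of lens_24 and the y axis of carrier_c, either way round below 0.3 rad) or (horizontal distance between lens_24 and carrier_d below 0.006 m and z of lens_24 in the frame of carrier_d below 0.0265 m and angle between the y axis of lens_24 and the y axis of carrier_d, either way round below 0.3 rad)) and horizontal distance between lens_34 and pinhole between 0.083 and 0.133 m and ((horizontal distance between lens_34 and carrier_a below 0.006 m and z of lens_34 in the frame of carrier_a below 0.0265 m and angle between the y axis of lens_34 and the y axis of carrier_a, either way round below 0.3 rad) or (horizontal distance between lens_34 and carrier_b below 0.006 m and z of lens_34 in the frame of carrier_b below 0.0265 m and angle between the y axis of lens_34 and the y axis of carrier_b, either way round below 0.3 rad) or (horizontal distance between lens_34 and carrier_c below 0.006 m and z of lens_34 in the frame of carrier_c below 0.0265 m and angle between the y axis of lens_34 and the y axis of carrier_c, either way round below 0.3 rad) or (horizontal distance between lens_34 and carrier_d below 0.006 m and z of lens_34 in the frame of carrier_d below 0.0265 m and angle between the y axis of lens_34 and the y axis of carrier_d, either way round below 0.3 rad)) and horizontal distance between lens_44 and pinhole between 0.143 and 0.193 m and ((horizontal distance between lens_44 and carrier_a below 0.006 m and z of lens_44 in the frame of carrier_a below 0.0265 m and angle between the y axis of lens_44 and the y axis of carrier_a, either way round below 0.3 rad) or (horizontal distance between lens_44 and carrier_b below 0.006 m and z of lens_44 in the frame of carrier_b below 0.0265 m and angle between the y axis of lens_44 and the y axis of carrier_b, either way round below 0.3 rad) or (horizontal distance between lens_44 and carrier_c below 0.006 m and z of lens_44 in the frame of carrier_c below 0.0265 m and angle between the y axis of lens_44 and the y axis of carrier_c, either way round below 0.3 rad) or (horizontal distance between lens_44 and carrier_d below 0.006 m and z of lens_44 in the frame of carrier_d below 0.0265 m and angle between the y axis of lens_44 and the y axis of carrier_d, either way round below 0.3 rad)) and horizontal distance between lens_54 and pinhole between 0.203 and 0.253 m and ((horizontal distance between lens_54 and carrier_a below 0.006 m and z of lens_54 in the frame of carrier_a below 0.0265 m and angle between the y axis of lens_54 and the y axis of carrier_a, either way round below 0.3 rad) or (horizontal distance between lens_54 and carrier_b below 0.006 m and z of lens_54 in the frame of carrier_b below 0.0265 m and angle between the y axis of lens_54 and the y axis of carrier_b, either way round below 0.3 rad) or (horizontal distance between lens_54 and carrier_c below 0.006 m and z of lens_54 in the frame of carrier_c below 0.0265 m and angle between the y axis of lens_54 and the y axis of carrier_c, either way round below 0.3 rad) or (horizontal distance between lens_54 and carrier_d below 0.006 m and z of lens_54 in the frame of carrier_d below 0.0265 m and angle between the y axis of lens_54 and the y axis of carrier_d, either way round below 0.3 rad))); the robot touches nothing.
It fails at once if a lens mount is knocked over (tilted by more than 0.7 rad) (angle between any of lens_24, lens_34, lens_44, lens_54's own z axis and vertical above 0.7 rad).
It fails at once if a lens mount is dropped from about 30 mm or more (falls faster than 0.75 m/s while out of the fingers) ((linear speed of lens_24 above 0.75 m/s and contact force between lens_24 and the fingers below 0.05 N) or (linear speed of lens_34 above 0.75 m/s and contact force between lens_34 and the fingers below 0.05 N) or (linear speed of lens_44 above 0.75 m/s and contact force between lens_44 and the fingers below 0.05 N) or (linear speed of lens_54 above 0.75 m/s and contact force between lens_54 and the fingers below 0.05 N)).
It also fails if it takes over 112 s, if anything falls off the work surface, if the arm or the gripper's body presses on something with over 40 N, if the wrist force passes 120 N, or if a joint passes its speed limit or range.

## Working session

There is one attempt and no reset: what is moved stays moved. The work goes in short steps, Python scripts to look and compute and a shell command to move; the robot and the scene stay as the last step left them, time stands still between calls to the robot, and variables do not carry over. Pictures are saved under pics/ and viewed, at most 16 in all, crops included, and the job is handed in when it is done.

```bash
mkdir -p pics; ls; python3 - <<'E'
from workcell import bot
import cv2,numpy as np
s=bot.observe();print({k:np.round(v,3).tolist() for k,v in s.items()})
for n in("top","side"):
    f=bot.grab_frame(n);cv2.imwrite(f"pics/{n}0.png",cv2.resize(f["pixels"][:,:,::-1],None,fx=1.5,fy=1.5,interpolation=cv2.INTER_CUBIC))
    cv2.imwrite(f"pics/{n}0_raw.png",f["pixels"][:,:,::-1])
    print(n,f["fx"],f["fy"],f["cx"],f["cy"],np.round(f["extrinsics"],4).tolist())
E
```

```text
pics
{'clock': 0.0, 'qpos': [-1.274, 0.522, -0.036, 1.6, 0.021, 1.021, -0.113], 'qd': [0.002, -0.002, 0.0, -0.001, 0.001, -0.001, 0.001], 'joint_efforts': [-0.0, -92.711, 1.98, -36.994, 0.018, 0.008, 0.0], 'position': [0.224, 0.583, 0.231], 'tool_rot': [-3.14, 0.0, 2.775], 'force': [0.077, 0.065, -0.02], 'moment': [-0.002, 0.006, 0.009], 'finger_force': 0.0, 'grip_width': 0.085}
top 420.5766214838605 420.5766214838605 258.7012844755874 187.15633113175338 [[0.0117, -0.9998, -0.0161, 0.2025], [-0.994, -0.0099, -0.1086, 0.5541], [0.1084, 0.0172, -0.994, 0.8318], [0.0, 0.0, 0.0, 1.0]]
side 452.2670953912807 452.2670953912807 264.00892315432884 197.30798075837953 [[-0.97, -0.2425, 0.0167, 0.5807], [-0.1384, 0.4946, -0.858, -0.0152], [0.1998, -0.8346, -0.5134, 0.9275], [0.0, 0.0, 0.0, 1.0]]
```

View pics/top0.png

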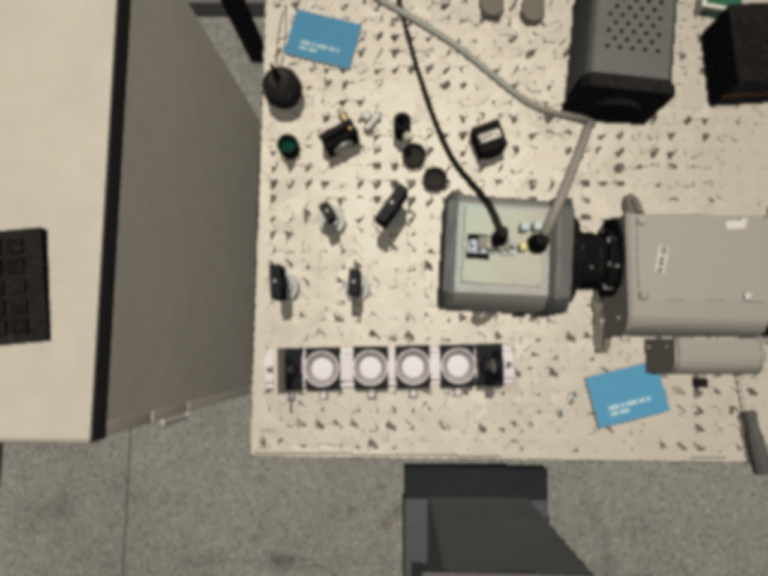

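View pics/side0.png

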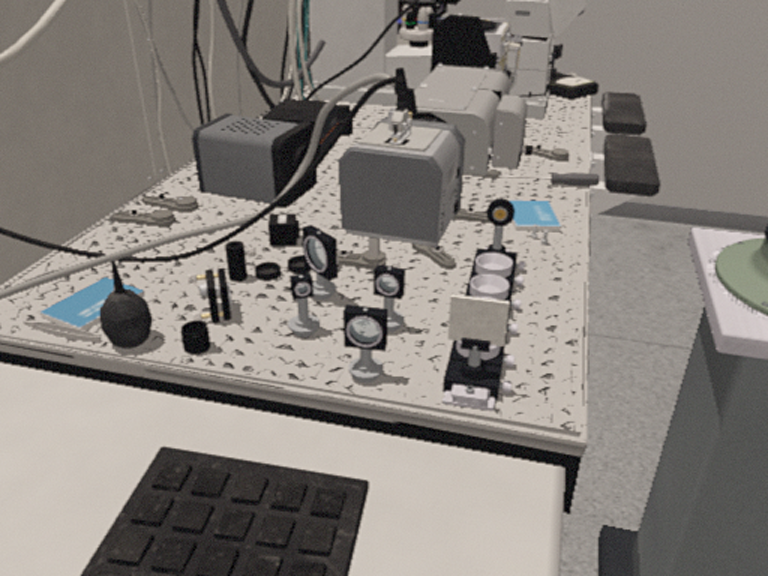

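The top view shows the rail along the bottom (y 368). Its left end is the screen (290,368) and its right end the pinhole (490,365), with carriers at 322, 371, 413 and 458. Frame tops of the lenses: 44 at (280,282), 34 at (355,282), 24 at (328,213), 54 at (391,205). The side view confirms the sizes and that the screen is at the near (+y) end.

```bash
python3 - <<'E'
import cv2
a=cv2.imread("pics/top0_raw.png")
cv2.imwrite("pics/c1.png",cv2.resize(a[118:208,170:290],None,fx=6.6,fy=6.6,interpolation=cv2.INTER_CUBIC))
cv2.imwrite("pics/c2.png",cv2.resize(a[220:270,170:350],None,fx=4.4,fy=4.4,interpolation=cv2.INTER_CUBIC))
b=cv2.imread("pics/side0_raw.png")
cv2.imwrite("pics/c3.png",cv2.resize(b[125:275,180:350],None,fx=4,fy=4,interpolation=cv2.INTER_CUBIC))
E
```

```text
(no output)
```

View pics/c1.png

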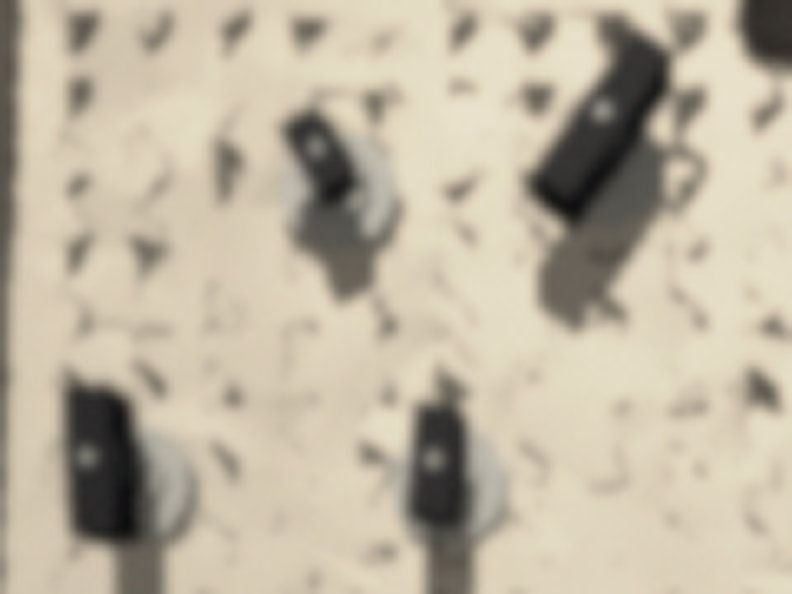

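View pics/c2.png

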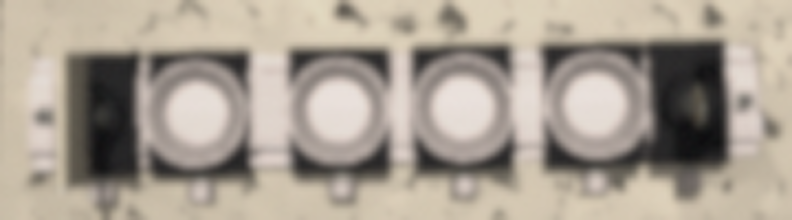

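View pics/c3.png

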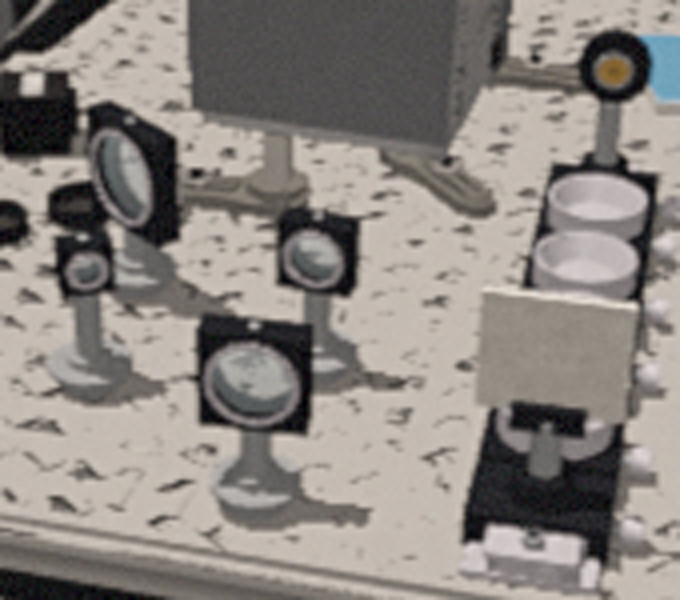

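```bash
cat >h.py <<'E'
import numpy as np
C={"top":(420.5766,258.7013,187.1563,np.array([[0.0117,-0.9998,-0.0161,0.2025],[-0.994,-0.0099,-0.1086,0.5541],[0.1084,0.0172,-0.994,0.8318]])),
"side":(452.2671,264.0089,197.308,np.array([[-0.97,-0.2425,0.0167,0.5807],[-0.1384,0.4946,-0.858,-0.0152],[0.1998,-0.8346,-0.5134,0.9275]]))}
def ray(n,u,v,z):
    f,cx,cy,E=C[n];R=E[:,:3];o=-R.T@E[:,3];d=R.T@np.array([(u-cx)/f,(v-cy)/f,1]);return o+d*(z-o[2])/d[2]
def proj(n,p):
    f,cx,cy,E=C[n];q=E[:,:3]@p+E[:,3];return f*q[:2]/q[2]+[cx,cy]
E
python3 - <<'E'
from h import *
h=lambda o,k,p:((p[0]+.5)/k+o[0]-.5,(p[1]+.5)/k+o[1]-.5)
T=lambda p:h((170,118),6.6,p); S=lambda p:h((180,125),4,p); T2=lambda p:h((170,220),4.4,p)
D={24:((317,147),(83,234),((285,130),(320,200))),34:((433,458),(319,214),((410,522),(415,405))),44:((87,457),(254,324),((78,535),(68,390))),54:((602,111),(133,120),((530,180),(625,35)))}
for w,(a,b,e) in D.items():
    z=.062+w/2000
    p,q=ray("top",*T(a),z),ray("side",*S(b),z)
    d=ray("top",*T(e[1]),z)-ray("top",*T(e[0]),z)
    print(w,p[:2].round(4),q[:2].round(4),"yaw",np.arctan(d[1]/d[0]).round(3),"len",np.hypot(*d[:2]).round(4))
# carriers: mouth centre z34, floor centre z23
for c,fl in [((198,112),(197,113)),((340,110),(338,111)),((463,107),(462,107)),((597,104),(595,105))]:
    print("car",ray("top",*T2(c),.034).round(4),ray("top",*T2(fl),.023).round(4))
print("side far car mouths",[ray("side",*S(c),.034).round(4) for c in((598,202),(585,262))])
print("pin",ray("top",*T2((690,105)),.085))
E
```

```text
24 [0.6407 0.2902] [0.6402 0.2891] yaw 0.477 len 0.0239
34 [0.5466 0.2534] [0.545 0.253] yaw -0.024 len 0.0346
44 [0.5454 0.3545] [0.5446 0.3548] yaw 0.1 len 0.0429
54 [0.6488 0.2047] [0.6465 0.2059] yaw -0.56 len 0.0517
car [0.433  0.2962 0.034 ] [0.4322 0.298  0.023 ]
car [0.4347 0.2309 0.034 ] [0.4339 0.2323 0.023 ]
car [0.4367 0.1745 0.034 ] [0.4365 0.1748 0.023 ]
car [0.4388 0.1132 0.034 ] [0.4381 0.1131 0.023 ]
side far car mouths [array([0.4357, 0.123 , 0.034 ]), array([0.4343, 0.1842, 0.034 ])]
pin [0.44006091 0.07805557 0.085     ]
```

Both cameras agree to about 1–2 mm on all four lenses. I'll start with lens_54 at (0.648, 0.205), yaw about −0.53.

```bash
python3 -m crank '{"travel":[[3.5,-3,0],[7,-6,0],[10.5,-9.5,0],[14,-12.5,0],[17.5,-15.5,0]],"turn":[[0,0,-8],[0,0,-16],[0,0,-24],[0,0,-32],[0,0,-40]],"gripper":[0,0,0,0,0]}' 40
python3 -m crank '{"travel":[[3.5,-3,0],[7,-6,0],[10.5,-9.5,0],[14,-12.5,0],[17.5,-15.5,0]],"turn":[[0,0,-8],[0,0,-16],[0,0,-24],[0,0,-32],[0,0,-40]],"gripper":[0,0,0,0,0]}'
python3 -m crank '{"travel":[[2.5,-2,0],[5,-4.5,0],[7.4,-6.8,0],[7.4,-6.8,0],[7.4,-6.8,0]],"turn":[[0,0,-7],[0,0,-13],[0,0,-19.5],[0,0,-19.5],[0,0,-19.5]],"gripper":[0,0,0,0,0]}'
```

```text
clock: 0.6
position: [0.4002, 0.4268, 0.2313]
tool_rot: [-3.141, 0.0, 2.071]
force: [1.1, 1.1, -0.5]
grip_width: 0.0855
finger_force: 0.0
clock: 1.1
position: [0.5752, 0.2719, 0.2312]
tool_rot: [-3.141, 0.0, 1.373]
force: [0.8, 1.5, 0.1]
grip_width: 0.0857
finger_force: 0.0
clock: 1.6
position: [0.6482, 0.2048, 0.2306]
tool_rot: [-3.141, 0.001, 1.038]
force: [-0.2, 0.7, 0.1]
grip_width: 0.0853
finger_force: 0.0
```

```bash
python3 -m crank '{"travel":[[0,0,-4],[0,0,-8],[0,0,-12],[0,0,-15.5],[0,0,-18.5]],"turn":[[0,0,0],[0,0,0],[0,0,0],[0,0,0],[0,0,0]],"gripper":[0,0,0,0,0]}' 40
python3 -m crank '{"travel":[[0,0,0],[0,0,0],[0,0,0],[0,0,0],[0,0,0]],"turn":[[0,0,0],[0,0,0],[0,0,0],[0,0,0],[0,0,0]],"gripper":[0.2,0.3,0.4,0.5,0.6]}' 30
python3 -m crank '{"travel":[[0,0,0],[0,0,0],[0,0,0],[0,0,0],[0,0,0]],"turn":[[0,0,0],[0,0,0],[0,0,0],[0,0,0],[0,0,0]],"gripper":[1,1,1,1,1]}' 40
python3 - <<'E'
from workcell import bot
import cv2
a=bot.grab_frame("side")["pixels"][:,:,::-1];b=bot.grab_frame("top")["pixels"][:,:,::-1]
r=lambda i:cv2.resize(i,None,fx=2.6,fy=2.6)
cv2.imwrite("pics/g1.png",cv2.hconcat([r(a[110:270,160:310]),r(b[90:250,160:310])]))
E
```

```text
clock: 2.1
position: [0.6468, 0.2068, 0.0443]
tool_rot: [-3.14, 0.0, 1.041]
force: [0.3, 0.4, -0.4]
grip_width: 0.0853
finger_force: 0.0
clock: 2.6
position: [0.6489, 0.206, 0.048]
tool_rot: [3.141, -0.002, 1.038]
force: [-1.7, 1.3, 9.1]
grip_width: 0.054
finger_force: 32.7
clock: 3.1
position: [0.6489, 0.206, 0.0481]
tool_rot: [3.141, -0.002, 1.038]
force: [-2.5, 1.0, 9.7]
grip_width: 0.0537
finger_force: 40.1
```

View pics/g1.png

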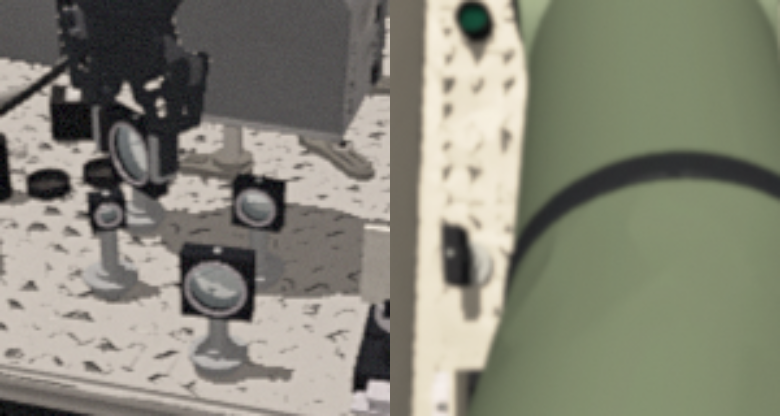

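Lens_54 is gripped at a 53.7 mm opening, and the side view shows the frame between the fingers. Next I lift it and carry it to the carrier by the screen.

```bash
python3 -m crank '{"travel":[[0,0,1],[0,0,4],[0,0,8],[0,0,12],[0,0,16]],"turn":[[0,0,0],[0,0,0],[0,0,0],[0,0,0],[0,0,0]],"gripper":[1,1,1,1,1]}' 40
python3 -m crank '{"travel":[[-3,1.2,0],[-7,3,0],[-11,4.6,0],[-15,6.4,0],[-18.5,7.8,0]],"turn":[[0,0,5],[0,0,12],[0,0,19],[0,0,26],[0,0,32.3]],"gripper":[1,1,1,1,1]}'
python3 -m crank '{"travel":[[-2,0.9,0],[-3,1.3,0],[-3,1.3,0],[-3,1.3,0],[-3,1.3,0]],"turn":[[0,0,0],[0,0,0],[0,0,0],[0,0,0],[0,0,0]],"gripper":[1,1,1,1,1]}'
python3 - <<'E'
from workcell import bot
import cv2
a=bot.grab_frame("side")["pixels"][:,:,::-1];b=bot.grab_frame("top")["pixels"][:,:,::-1]
r=lambda i:cv2.resize(i,None,fx=2.6,fy=2.6)
cv2.imwrite("pics/g2.png",cv2.hconcat([r(a[60:280,240:390]),r(b[90:310,160:310])]))
E
```

```text
clock: 3.7
position: [0.648, 0.2052, 0.209]
tool_rot: [3.141, -0.0, 1.038]
force: [0.7, 0.5, -1.5]
grip_width: 0.0536
finger_force: 42.8
clock: 4.2
position: [0.4612, 0.2842, 0.2073]
tool_rot: [3.141, -0.001, 1.608]
force: [-0.4, -0.1, -1.2]
grip_width: 0.0535
finger_force: 43.0
clock: 4.7
position: [0.4343, 0.2958, 0.2064]
tool_rot: [3.141, 0.0, 1.6]
force: [0.7, 0.2, -2.3]
grip_width: 0.0537
finger_force: 43.0
```

View pics/g2.png

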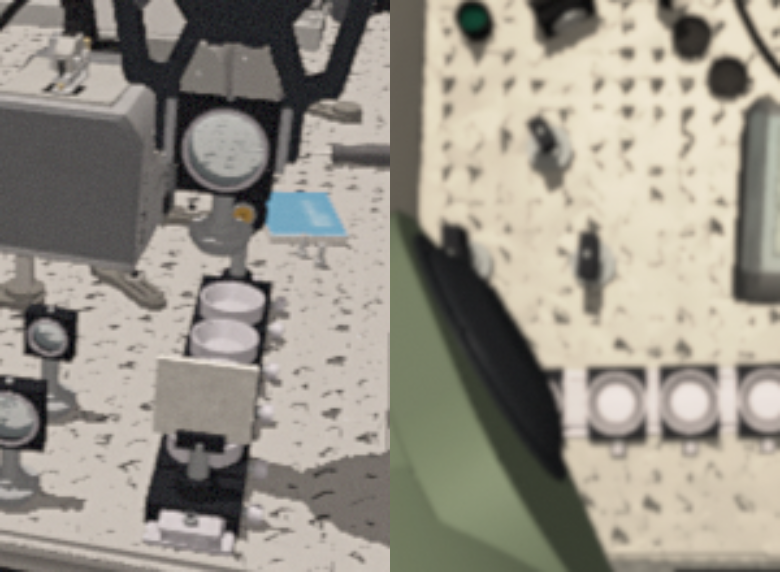

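The lens hangs upright and square in the grip. The screen hides its carrier, so I'll lower it slowly and watch the force.

```bash
python3 -m crank '{"travel":[[-0.1,0.1,-3],[-0.1,0.1,-6],[-0.1,0.1,-8.5],[-0.1,0.1,-10],[-0.1,0.1,-11]],"turn":[[0,0,0],[0,0,0],[0,0,0],[0,0,0],[0,0,0]],"gripper":[1,1,1,1,1]}' 40
python3 -m crank '{"travel":[[0,0,-0.6],[0,0,-1.1],[0,0,-1.5],[0,0,-1.9],[0,0,-2.2]],"turn":[[0,0,0],[0,0,0],[0,0,0],[0,0,0],[0,0,0]],"gripper":[1,1,1,1,1]}'
```

```text
clock: 5.3
position: [0.4323, 0.2967, 0.095]
tool_rot: [-3.141, 0.001, 1.601]
force: [0.2, -0.7, -1.9]
grip_width: 0.0537
finger_force: 43.0
clock: 5.8
position: [0.4323, 0.2975, 0.0743]
tool_rot: [3.141, -0.0, 1.602]
force: [1.0, 0.5, -1.8]
grip_width: 0.054
finger_force: 43.0
```

```bash
python3 -m crank '{"travel":[[0,0,-0.1],[0,0,-0.2],[0,0,-0.3],[0,0,-0.3],[0,0,-0.3]],"turn":[[0,0,0],[0,0,0],[0,0,0],[0,0,0],[0,0,0]],"gripper":[1,1,1,1,1]}' 20
python3 -m crank '{"travel":[[0,0,0],[0,0,0],[0,0,0],[0,0,0],[0,0,0]],"turn":[[0,0,0],[0,0,0],[0,0,0],[0,0,0],[0,0,0]],"gripper":[0.35,0.3,0.2,0.1,0]}'
python3 -m crank '{"travel":[[0,0,0],[0,0,2],[0,0,5],[0,0,9],[0,0,13.5]],"turn":[[0,0,0],[0,0,0],[0,0,0],[0,0,0],[0,0,0]],"gripper":[0,0,0,0,0]}'
```

```text
clock: 6.3
position: [0.4322, 0.2981, 0.0716]
tool_rot: [3.141, -0.001, 1.602]
force: [-2.5, 3.3, 5.7]
grip_width: 0.0539
finger_force: 43.6
clock: 6.8
position: [0.4322, 0.2973, 0.0712]
tool_rot: [-3.142, 0.0, 1.602]
force: [-0.3, 0.1, 0.2]
grip_width: 0.0853
finger_force: 0.0
clock: 7.3
position: [0.4317, 0.2969, 0.2072]
tool_rot: [-3.141, 0.001, 1.602]
force: [-0.1, 0.3, 0.2]
grip_width: 0.0855
finger_force: 0.0
```

```bash
python3 - <<'E'
from workcell import bot
import cv2
a=bot.grab_frame("side")["pixels"][:,:,::-1]
r=lambda i:cv2.resize(i,None,fx=3.4,fy=3.4,interpolation=cv2.INTER_CUBIC)
cv2.imwrite("pics/g3.png",r(a[110:280,180:400]))
E
python3 -m crank '{"travel":[[3,1.5,0],[6,3.1,0],[9,4.6,0],[11.3,5.8,0],[11.3,5.8,0]],"turn":[[0,0,1],[0,0,2],[0,0,3],[0,0,3],[0,0,3]],"gripper":[0,0,0,0,0]}' 20
python3 -m crank '{"travel":[[0,0,-3],[0,0,-6],[0,0,-9],[0,0,-12],[0,0,-13]],"turn":[[0,0,0],[0,0,0],[0,0,0],[0,0,0],[0,0,0]],"gripper":[0,0,0,0,0]}'
```

```text
clock: 7.85
position: [0.5471, 0.3561, 0.2055]
tool_rot: [3.141, 0.0, 1.654]
force: [-0.4, -1.1, -0.7]
grip_width: 0.0856
finger_force: 0.0
clock: 8.35
position: [0.5435, 0.3545, 0.0736]
tool_rot: [-3.138, 0.002, 1.654]
force: [-0.2, -0.4, 0.4]
grip_width: 0.0855
finger_force: 0.0
```

View pics/g3.png

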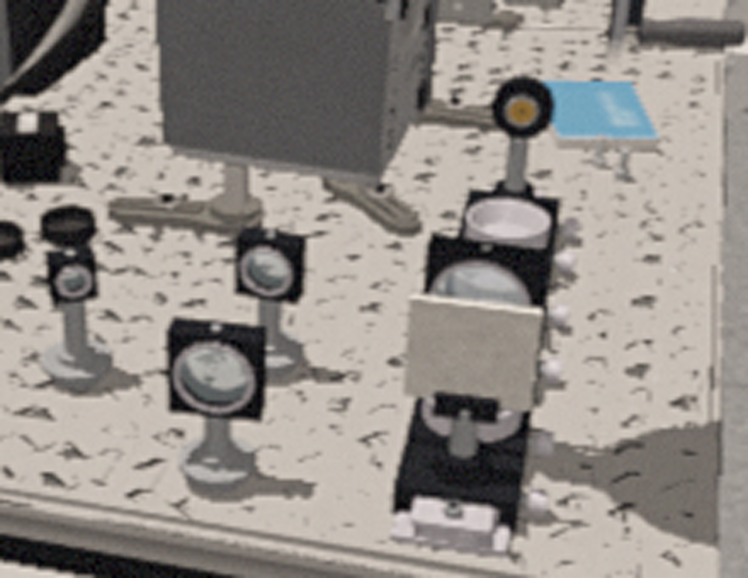

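Lens_54 stands upright in its carrier behind the screen, with its top screw at (487,246) in the crop. I'll check that position numerically and grip lens_44.

```bash
python3 -c "
from h import *
print(ray('side',180+487.5/3.4-.5,110+246.5/3.4-.5,.112), proj('side',np.array([.4326,.2972,.112])))"
python3 -m crank '{"travel":[[0,0,-0.8],[0,0,-1.6],[0,0,-2.4],[0,0,-2.6],[0,0,-2.6]],"turn":[[0,0,0],[0,0,0],[0,0,0],[0,0,0],[0,0,0]],"gripper":[0,0,0,0,0.2]}' 30
python3 -m crank '{"travel":[[0,0,0],[0,0,0],[0,0,0],[0,0,0],[0,0,0]],"turn":[[0,0,0],[0,0,0],[0,0,0],[0,0,0],[0,0,0]],"gripper":[0.35,0.45,0.6,0.8,1]}' 30
python3 -m crank '{"travel":[[0,0,0],[0,0,0],[0,0,3],[0,0,7],[0,0,11]],"turn":[[0,0,0],[0,0,0],[0,0,0],[0,0,0],[0,0,0]],"gripper":[1,1,1,1,1]}' 40
python3 -m crank '{"travel":[[0,0,4],[0,0,5],[0,0,5],[0,0,5],[0,0,5]],"turn":[[0,0,0],[0,0,0],[0,0,0],[0,0,0],[0,0,0]],"gripper":[1,1,1,1,1]}'
```

```text
[0.43124592 0.29723481 0.112     ] [322.02903535 181.87507073]
clock: 8.85
position: [0.5452, 0.3555, 0.0504]
tool_rot: [3.142, -0.0, 1.654]
force: [0.4, 0.2, -0.1]
grip_width: 0.0737
finger_force: 0.0
clock: 9.35
position: [0.5451, 0.3556, 0.0508]
tool_rot: [3.142, -0.0, 1.654]
force: [-2.3, 0.1, 5.1]
grip_width: 0.0433
finger_force: 29.7
clock: 9.85
position: [0.5449, 0.3551, 0.1615]
tool_rot: [-3.141, 0.001, 1.654]
force: [-0.4, 0.3, -0.8]
grip_width: 0.0436
finger_force: 41.6
clock: 10.35
position: [0.5445, 0.3551, 0.2086]
tool_rot: [-3.139, 0.001, 1.654]
force: [0.4, -0.2, -0.7]
grip_width: 0.0434
finger_force: 41.6
```

```bash
python3 -m crank '{"travel":[[-2.5,-2.8,0],[-5.5,-6.1,0],[-8.5,-9.4,0],[-11,-12.35,0],[-11,-12.35,0]],"turn":[[0,0,-1],[0,0,-2],[0,0,-3],[0,0,-3],[0,0,-3]],"gripper":[1,1,1,1,1]}' 40
python3 -m crank '{"travel":[[0,0,-0.5],[0,0,-2.5],[0,0,-5.5],[0,0,-8.5],[0,0,-10.5]],"turn":[[0,0,0],[0,0,0],[0,0,0],[0,0,0],[0,0,0]],"gripper":[1,1,1,1,1]}'
```

```text
clock: 10.85
position: [0.4322, 0.2281, 0.2095]
tool_rot: [-3.138, 0.002, 1.599]
force: [-0.3, 0.6, -1.7]
grip_width: 0.0433
finger_force: 41.9
clock: 11.35
position: [0.4349, 0.2322, 0.1024]
tool_rot: [-3.14, 0.001, 1.603]
force: [1.0, 0.1, -0.8]
grip_width: 0.0434
finger_force: 41.9
```

```bash
python3 - <<'E'
from workcell import bot
import cv2
a=bot.grab_frame("side")["pixels"][:,:,::-1]
cv2.imwrite("pics/g4.png",cv2.resize(a[110:280,180:400],None,fx=3.4,fy=3.4,interpolation=cv2.INTER_CUBIC))
E
```

```text
(no output)
```

View pics/g4.png

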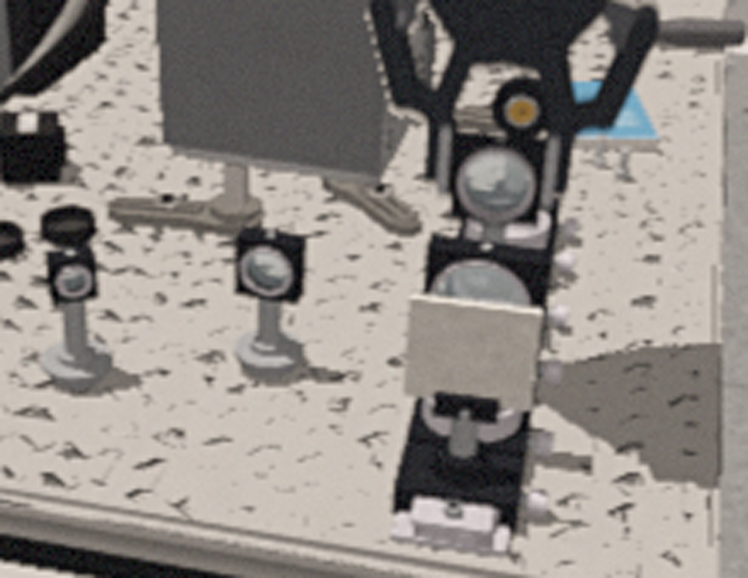

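Lens_44 is upright above its seat, at (495,185) in the crop. Lowering.

```bash
python3 -m crank '{"travel":[[0,0,-0.7],[0,0,-1.3],[0,0,-1.9],[0,0,-2.4],[0,0,-2.8]],"turn":[[0,0,0],[0,0,0],[0,0,0],[0,0,0],[0,0,0]],"gripper":[1,1,1,1,1]}' 20
python3 -m crank '{"travel":[[0,0,-0.1],[0,0,-0.2],[0,0,-0.2],[0,0,-0.2],[0,0,-0.2]],"turn":[[0,0,0],[0,0,0],[0,0,0],[0,0,0],[0,0,0]],"gripper":[1,1,1,1,1]}'
```

```text
clock: 11.9
position: [0.4353, 0.2321, 0.0772]
tool_rot: [3.141, -0.0, 1.602]
force: [0.0, -0.1, -1.0]
grip_width: 0.0432
finger_force: 41.9
clock: 12.4
position: [0.4353, 0.232, 0.0754]
tool_rot: [3.141, -0.0, 1.602]
force: [0.0, 0.2, -1.1]
grip_width: 0.0435
finger_force: 41.9
```

```bash
python3 -m crank '{"travel":[[0,0,-0.1],[0,0,-0.2],[0,0,-0.2],[0,0,-0.2],[0,0,-0.2]],"turn":[[0,0,0],[0,0,0],[0,0,0],[0,0,0],[0,0,0]],"gripper":[1,1,1,1,1]}' 20
python3 -m crank '{"travel":[[0,0,0],[0,0,0],[0,0,0],[0,0,0],[0,0,0]],"turn":[[0,0,0],[0,0,0],[0,0,0],[0,0,0],[0,0,0]],"gripper":[0.45,0.35,0.25,0.1,0]}'
python3 -m crank '{"travel":[[0,0,0],[0,0,2],[0,0,5],[0,0,9],[0,0,13]],"turn":[[0,0,0],[0,0,0],[0,0,0],[0,0,0],[0,0,0]],"gripper":[0,0,0,0,0]}'
python3 -m crank '{"travel":[[3,0.6,0],[6,1.2,0],[9,1.8,0],[11,2.1,0],[11,2.1,0]],"turn":[[0,0,-1],[0,0,-2],[0,0,-3.5],[0,0,-3.5],[0,0,-3.5]],"gripper":[0,0,0,0,0]}'
python3 - <<'E'
from workcell import bot
import cv2
a=bot.grab_frame("side")["pixels"][:,:,::-1]
cv2.imwrite("pics/g5.png",cv2.resize(a[110:280,180:400],None,fx=3.4,fy=3.4,interpolation=cv2.INTER_CUBIC))
E
```

```text
clock: 12.9
position: [0.4352, 0.2322, 0.0737]
tool_rot: [3.141, -0.001, 1.602]
force: [-3.1, 0.0, 12.5]
grip_width: 0.0437
finger_force: 43.4
clock: 13.4
position: [0.4352, 0.2319, 0.0733]
tool_rot: [-3.142, 0.0, 1.602]
force: [-0.3, -0.6, -0.1]
grip_width: 0.0852
finger_force: 0.0
clock: 13.9
position: [0.4349, 0.2316, 0.2046]
tool_rot: [-3.141, 0.001, 1.602]
force: [0.2, -0.0, 0.3]
grip_width: 0.0855
finger_force: 0.0
clock: 14.4
position: [0.547, 0.2528, 0.2028]
tool_rot: [3.141, 0.001, 1.54]
force: [-0.8, -0.2, -0.6]
grip_width: 0.0854
finger_force: 0.0
```

View pics/g5.png

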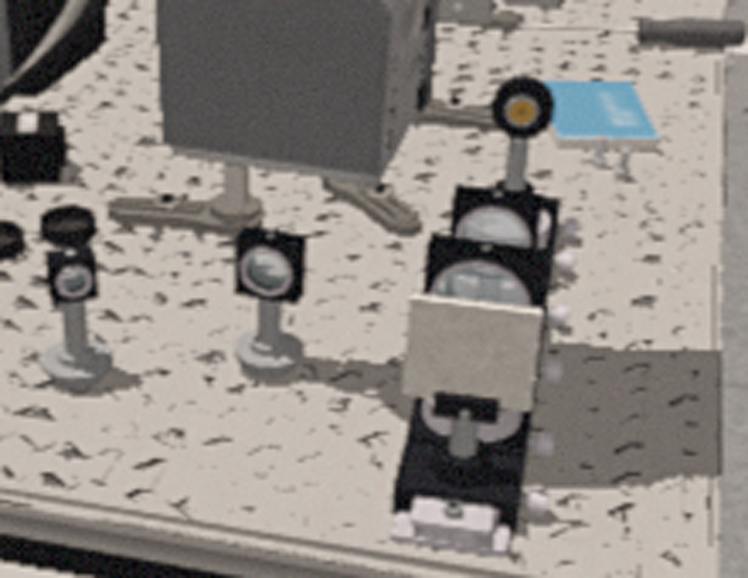

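Lens_44 sits in its carrier, frame top at (455–557, 187–197) in the crop. Next I grip lens_34.

```bash
python3 -m crank '{"travel":[[0,0,-4],[0,0,-8],[0,0,-11],[0,0,-13.5],[0,0,-15.3]],"turn":[[0,0,0],[0,0,0],[0,0,0],[0,0,0],[0,0,0]],"gripper":[0,0,0,0,0.2]}' 30
python3 -m crank '{"travel":[[0,0,0],[0,0,0],[0,0,0],[0,0,0],[0,0,0]],"turn":[[0,0,0],[0,0,0],[0,0,0],[0,0,0],[0,0,0]],"gripper":[0.3,0.45,0.6,0.8,1]}' 30
python3 -m crank '{"travel":[[0,0,0],[0,0,0],[0,0,3],[0,0,7],[0,0,11]],"turn":[[0,0,0],[0,0,0],[0,0,0],[0,0,0],[0,0,0]],"gripper":[1,1,1,1,1]}' 40
python3 -m crank '{"travel":[[0,0,4],[0,0,5],[0,0,5],[0,0,5],[0,0,5]],"turn":[[0,0,0],[0,0,0],[0,0,0],[0,0,0],[0,0,0]],"gripper":[1,1,1,1,1]}'
```

```text
clock: 14.95
position: [0.5437, 0.2526, 0.0487]
tool_rot: [-3.14, 0.001, 1.541]
force: [0.2, 1.0, 0.4]
grip_width: 0.0729
finger_force: 0.0
clock: 15.45
position: [0.5454, 0.2532, 0.0517]
tool_rot: [3.141, -0.001, 1.541]
force: [-2.4, -1.1, 6.9]
grip_width: 0.0337
finger_force: 29.6
clock: 15.95
position: [0.5449, 0.2527, 0.1624]
tool_rot: [3.141, -0.0, 1.541]
force: [0.4, -0.2, -0.7]
grip_width: 0.0333
finger_force: 40.7
clock: 16.45
position: [0.5445, 0.2527, 0.2089]
tool_rot: [-3.14, 0.001, 1.541]
force: [0.0, 0.6, -1.3]
grip_width: 0.0332
finger_force: 40.7
```

```bash
python3 -m crank '{"travel":[[-2.5,-1.8,0],[-5.5,-4,0],[-8.5,-6.1,0],[-10.8,-7.8,0],[-10.8,-7.8,0]],"turn":[[0,0,1],[0,0,2],[0,0,3.5],[0,0,3.5],[0,0,3.5]],"gripper":[1,1,1,1,1]}' 40
python3 -m crank '{"travel":[[0,0,-0.5],[0,0,-2.5],[0,0,-5.5],[0,0,-8.5],[0,0,-10.5]],"turn":[[0,0,0],[0,0,0],[0,0,0],[0,0,0],[0,0,0]],"gripper":[1,1,1,1,1]}'
python3 - <<'E'
from workcell import bot
import cv2
a=bot.grab_frame("side")["pixels"][:,:,::-1]
cv2.imwrite("pics/g6.png",cv2.resize(a[90:260,230:400],None,fx=3.5,fy=3.5,interpolation=cv2.INTER_CUBIC))
E
```

```text
clock: 16.95
position: [0.4344, 0.1726, 0.2096]
tool_rot: [-3.139, 0.001, 1.601]
force: [1.1, -0.0, -1.0]
grip_width: 0.033
finger_force: 40.9
clock: 17.45
position: [0.4369, 0.1749, 0.1025]
tool_rot: [-3.14, 0.001, 1.602]
force: [0.4, 0.3, -1.5]
grip_width: 0.0335
finger_force: 40.8
```

View pics/g6.png

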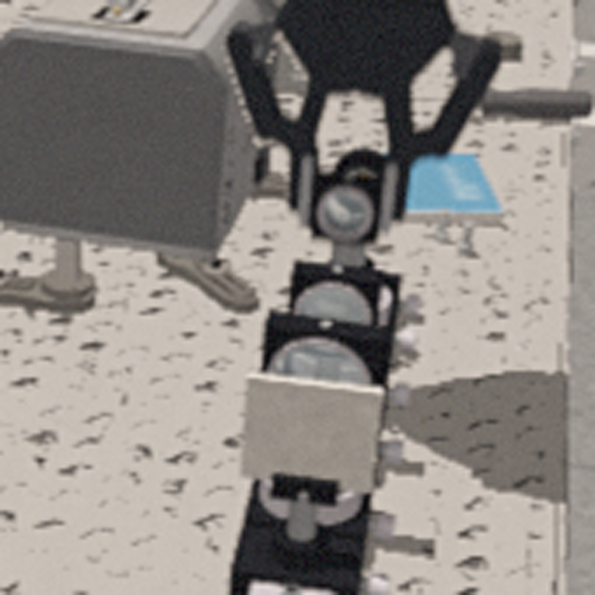

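Lens_34 is upright over its seat at (345,210). The gripper's knuckles stick out wider than the fingers, so before using carrier 4 I need their clearance to the camera box.

```bash
python3 -m crank '{"travel":[[0,0,-0.7],[0,0,-1.4],[0,0,-2],[0,0,-2.6],[0,0,-3]],"turn":[[0,0,0],[0,0,0],[0,0,0],[0,0,0],[0,0,0]],"gripper":[1,1,1,1,1]}' 20
python3 -m crank '{"travel":[[0,0,-0.1],[0,0,-0.2],[0,0,-0.2],[0,0,-0.2],[0,0,-0.2]],"turn":[[0,0,0],[0,0,0],[0,0,0],[0,0,0],[0,0,0]],"gripper":[1,1,1,1,1]}'
python3 - <<'E'
from h import *
def yplane(u,v,y):
    f,cx,cy,E=C["side"];R=E[:,:3];o=-R.T@E[:,3];d=R.T@np.array([(u-cx)/f,(v-cy)/f,1]);return o+d*(y-o[1])/d[1]
s=lambda p:(230+(p[0]+.5)/3.5-.5,90+(p[1]+.5)/3.5-.5)
for n,p in dict(Lelbow=(236,40),Relbow=(500,48),Lback=(295,190),Rback=(408,190),bodyL=(275,20),bodyR=(455,20)).items(): print(n,yplane(*s(p),.175).round(4))
for n,p in dict(boxRtop=(243,50),boxRbot=(218,255),boxfarbot=(252,195)).items(): print(n,yplane(*s(p),.14).round(4),yplane(*s(p),.02).round(4))
for p in ((440,310),(442,200),(572,312)): print("box top",ray("top",p[0]/1.5,p[1]/1.5,.2).round(4))
E
```

```text
clock: 18.0
position: [0.4373, 0.175, 0.0751]
tool_rot: [3.141, -0.0, 1.602]
force: [-1.6, -0.7, 5.9]
grip_width: 0.0334
finger_force: 41.5
clock: 18.5
position: [0.4371, 0.1751, 0.0745]
tool_rot: [3.141, -0.001, 1.602]
force: [-9.2, -3.1, 34.8]
grip_width: 0.0332
finger_force: 45.2
Lelbow [0.4995 0.175  0.1962]
Relbow [0.3728 0.175  0.2048]
Lback [0.4645 0.175  0.12  ]
Rback [0.4076 0.175  0.1271]
bodyL [0.4808 0.175  0.2081]
bodyR [0.3953 0.175  0.2163]
boxRtop [0.5013 0.14   0.1792] [0.5205 0.02   0.1371]
boxRbot [0.5086 0.14   0.06  ] [ 5.289e-01  2.000e-02 -3.000e-04]
boxfarbot [0.4917 0.14   0.0986] [0.5095 0.02   0.0441]
box top [0.5019 0.1484 0.2   ]
box top [0.6246 0.1465 0.2   ]
box top [0.5012 0.0047 0.2   ]
```

Lens_34 is seated, with contact force felt. In the x-side grip the knuckles would come within millimetres of the box at carrier 4. I'll therefore grip lens_24 across its 14 mm thickness, with the fingers along the rail, which keeps everything clear. First I release lens_34.

```bash
python3 -m crank '{"travel":[[0,0,0.1],[0,0,0.1],[0,0,0.1],[0,0,0.1],[0,0,0.1]],"turn":[[0,0,0],[0,0,0],[0,0,0],[0,0,0],[0,0,0]],"gripper":[0.55,0.5,0.45,0.4,0.4]}' 20
python3 -m crank '{"travel":[[0,0,0],[0,0,2],[0,0,5],[0,0,9],[0,0,13]],"turn":[[0,0,0],[0,0,0],[0,0,0],[0,0,0],[0,0,0]],"gripper":[0.4,0.4,0.4,0.4,0.4]}'
python3 -m crank '{"travel":[[2.5,1.5,0],[6,3.5,0],[9.5,5.5,0],[13,7.5,0],[16.5,9.4,0]],"turn":[[0,0,8],[0,0,16],[0,0,24],[0,0,32],[0,0,40]],"gripper":[0.3,0.3,0.3,0.3,0.3]}'
python3 -m crank '{"travel":[[2,1,0],[3.8,2.1,0],[3.8,2.1,0],[3.8,2.1,0],[3.8,2.1,0]],"turn":[[0,0,8],[0,0,16],[0,0,24],[0,0,32],[0,0,40]],"gripper":[0.3,0.3,0.3,0.3,0.3]}'
python3 -m crank '{"travel":[[0,0,0],[0,0,0],[0,0,0],[0,0,0],[0,0,0]],"turn":[[0,0,8],[0,0,16],[0,0,24],[0,0,32],[0,0,35]],"gripper":[0.3,0.3,0.3,0.3,0.3]}'
python3 -m crank '{"travel":[[0,0,-2],[0,0,-4],[0,0,-5],[0,0,-6],[0,0,-6]],"turn":[[0,0,0],[0,0,0],[0,0,0],[0,0,0],[0,0,0]],"gripper":[0.3,0.3,0.3,0.3,0.3]}'
python3 - <<'E'
from workcell import bot
import cv2
a=bot.grab_frame("side")["pixels"][:,:,::-1]
cv2.imwrite("pics/g7.png",cv2.resize(a[90:260,170:370],None,fx=3.5,fy=3.5,interpolation=cv2.INTER_CUBIC))
E
```

```text
clock: 19.0
position: [0.4371, 0.1749, 0.0742]
tool_rot: [-3.141, 0.0, 1.602]
force: [0.0, 0.8, -0.2]
grip_width: 0.0515
finger_force: 0.0
clock: 19.5
position: [0.4368, 0.1745, 0.2056]
tool_rot: [-3.141, 0.001, 1.602]
force: [1.8, 0.1, -0.3]
grip_width: 0.0515
finger_force: 0.0
clock: 20.0
position: [0.6033, 0.2698, 0.2041]
tool_rot: [-3.141, -0.0, 2.306]
force: [-0.0, -0.1, 0.7]
grip_width: 0.0599
finger_force: 0.0
clock: 20.5
position: [0.6401, 0.2898, 0.2038]
tool_rot: [-3.141, -0.001, 3.004]
force: [-0.2, -0.8, 0.1]
grip_width: 0.0595
finger_force: 0.0
clock: 21.0
position: [0.6401, 0.2897, 0.204]
tool_rot: [3.142, -0.001, -2.669]
force: [0.5, 0.3, -0.8]
grip_width: 0.0598
finger_force: 0.0
clock: 21.5
position: [0.6397, 0.2897, 0.1432]
tool_rot: [-3.142, -0.002, -2.674]
force: [0.5, -0.3, 0.4]
grip_width: 0.0599
finger_force: 0.0
```

View pics/g7.png

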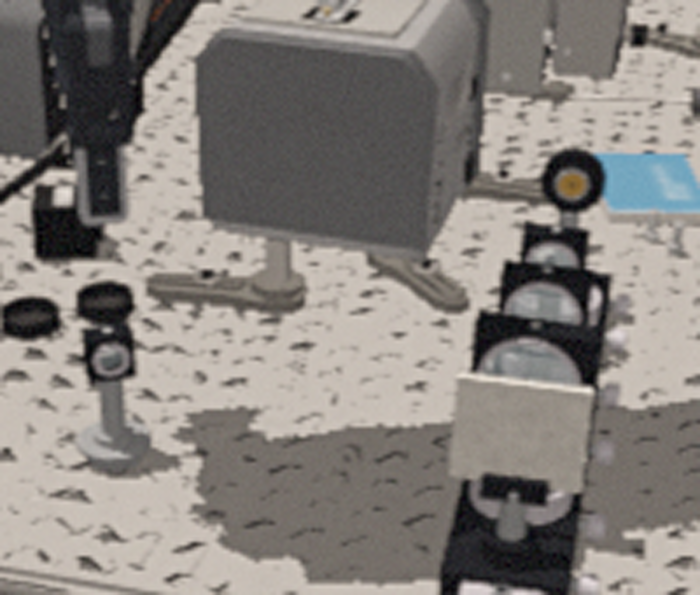

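Lenses 34, 44 and 54 stand in line. Fingers are aligned above lens_24, at (108,355). Descending to grip it.

```bash
python3 -m crank '{"travel":[[0,0,-2.5],[0,0,-5],[0,0,-7],[0,0,-8.5],[0,0,-9.2]],"turn":[[0,0,0],[0,0,0],[0,0,0],[0,0,0],[0,0,0]],"gripper":[0.3,0.3,0.3,0.3,0.4]}' 25
python3 -m crank '{"travel":[[0,0,0],[0,0,0],[0,0,0],[0,0,0],[0,0,0]],"turn":[[0,0,0],[0,0,0],[0,0,0],[0,0,0],[0,0,0]],"gripper":[0.5,0.6,0.7,0.8,0.9]}'
python3 -m crank '{"travel":[[0,0,0],[0,0,0],[0,0,0],[0,0,0],[0,0,0]],"turn":[[0,0,0],[0,0,0],[0,0,0],[0,0,0],[0,0,0]],"gripper":[1,1,1,1,1]}' 35
python3 -m crank '{"travel":[[0,0,1],[0,0,4],[0,0,8],[0,0,12],[0,0,15.5]],"turn":[[0,0,0],[0,0,0],[0,0,0],[0,0,0],[0,0,0]],"gripper":[1,1,1,1,1]}'
python3 - <<'E'
from workcell import bot
import cv2
a=bot.grab_frame("side")["pixels"][:,:,::-1]
cv2.imwrite("pics/g8.png",cv2.resize(a[50:260,150:350],None,fx=2.8,fy=2.8,interpolation=cv2.INTER_CUBIC))
E
```

```text
clock: 22.05
position: [0.6401, 0.2899, 0.0516]
tool_rot: [-3.142, -0.001, -2.674]
force: [-0.0, 0.3, 0.5]
grip_width: 0.0511
finger_force: 0.0
clock: 22.55
position: [0.6406, 0.29, 0.053]
tool_rot: [-3.141, 0.001, -2.674]
force: [-0.1, -0.6, 5.0]
grip_width: 0.0134
finger_force: 29.8
clock: 23.05
position: [0.6406, 0.29, 0.053]
tool_rot: [-3.141, 0.001, -2.674]
force: [0.3, -0.7, 5.7]
grip_width: 0.0136
finger_force: 35.7
clock: 23.55
position: [0.6401, 0.29, 0.2101]
tool_rot: [3.141, 0.001, -2.674]
force: [-0.6, 0.6, -0.9]
grip_width: 0.0131
finger_force: 34.7
```

View pics/g8.png

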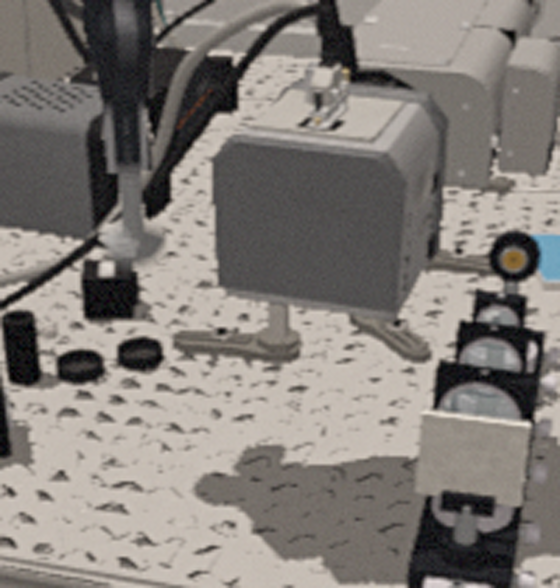

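Lens_24 is held upright. Now carry it round the box: first to the rail, then along it to carrier 4.

```bash
python3 -m crank '{"travel":[[-3,-1,0],[-7,-2.5,0],[-11.5,-4,0],[-16,-5.7,0],[-20.2,-7.2,0]],"turn":[[0,0,-4],[0,0,-9],[0,0,-15],[0,0,-20],[0,0,-25.4]],"gripper":[1,1,1,1,1]}' 35
python3 -m crank '{"travel":[[0,-2.5,0],[0,-5.5,0],[0,-8.5,0],[0,-10.4,0],[0,-10.4,0]],"turn":[[0,0,0],[0,0,0],[0,0,0],[0,0,0],[0,0,0]],"gripper":[1,1,1,1,1]}'
python3 -m crank '{"travel":[[0,0,0],[0,0,-2],[0,0,-5],[0,0,-8],[0,0,-10]],"turn":[[0,0,0],[0,0,0],[0,0,0],[0,0,0],[0,0,0]],"gripper":[1,1,1,1,1]}'
python3 - <<'E'
from workcell import bot
import cv2
for n in("side","top"):
    a=bot.grab_frame(n)["pixels"][:,:,::-1]
    if n=="side": s=cv2.resize(a[80:250,230:400],None,fx=3.5,fy=3.5,interpolation=cv2.INTER_CUBIC)
cv2.imwrite("pics/g9.png",s)
E
```

```text
clock: 24.1
position: [0.436, 0.2169, 0.2076]
tool_rot: [3.141, 0.0, -3.121]
force: [-0.2, 1.2, -0.1]
grip_width: 0.0132
finger_force: 34.7
clock: 24.6
position: [0.4381, 0.1115, 0.2078]
tool_rot: [-3.141, 0.0, -3.121]
force: [-0.4, 0.8, -1.7]
grip_width: 0.0134
finger_force: 34.7
clock: 25.1
position: [0.4376, 0.115, 0.1057]
tool_rot: [3.141, -0.001, -3.116]
force: [0.9, 0.5, -0.7]
grip_width: 0.0133
finger_force: 34.7
```

View pics/g9.png

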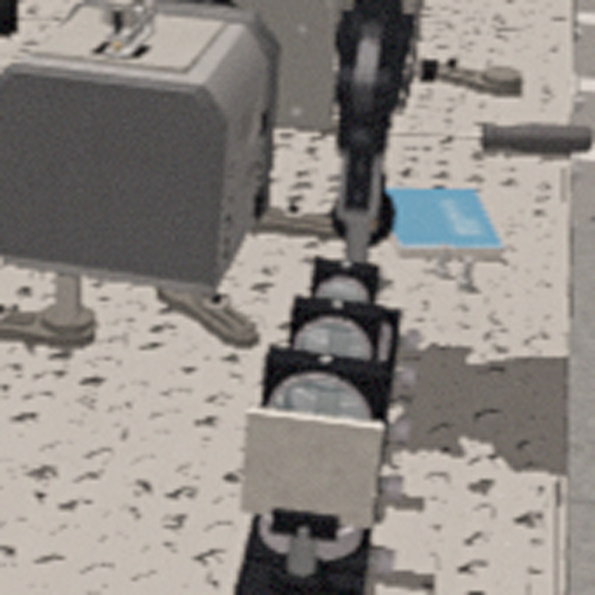

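Lens_24 hangs over the last carrier with the hand clear of the box on its left. Lowering gently.

```bash
python3 -m crank '{"travel":[[0,-0.1,-0.7],[0,-0.1,-1.3],[0,-0.1,-1.9],[0,-0.1,-2.4],[0,-0.1,-2.8]],"turn":[[0,0,0],[0,0,0],[0,0,0],[0,0,0],[0,0,0]],"gripper":[1,1,1,1,1]}' 20
python3 -m crank '{"travel":[[0,0,-0.1],[0,0,-0.2],[0,0,-0.2],[0,0,-0.2],[0,0,-0.2]],"turn":[[0,0,0],[0,0,0],[0,0,0],[0,0,0],[0,0,0]],"gripper":[1,1,1,1,1]}'
```

```text
clock: 25.7
position: [0.4382, 0.1129, 0.0791]
tool_rot: [3.142, 0.0, -3.118]
force: [-0.5, 0.5, -1.1]
grip_width: 0.0132
finger_force: 34.7
clock: 26.2
position: [0.4382, 0.1129, 0.0774]
tool_rot: [3.142, 0.0, -3.117]
force: [0.1, -0.0, -1.9]
grip_width: 0.0133
finger_force: 34.7
```

```bash
python3 -m crank '{"travel":[[0,0,-0.1],[0,0,-0.2],[0,0,-0.2],[0,0,-0.2],[0,0,-0.2]],"turn":[[0,0,0],[0,0,0],[0,0,0],[0,0,0],[0,0,0]],"gripper":[1,1,1,1,1]}' 20
python3 -m crank '{"travel":[[0,0,0],[0,0,0],[0,0,0],[0,0,0],[0,0,0]],"turn":[[0,0,0],[0,0,0],[0,0,0],[0,0,0],[0,0,0]],"gripper":[0.78,0.74,0.7,0.65,0.6]}'
python3 -m crank '{"travel":[[0,0,0.5],[0,0,2],[0,0,5],[0,0,9],[0,0,13]],"turn":[[0,0,0],[0,0,0],[0,0,0],[0,0,0],[0,0,0]],"gripper":[0.6,0.6,0.6,0.6,0.6]}'
python3 -m crank '{"travel":[[0,3,1],[0,7,2],[0,11,3],[0,15,3],[0,19,3]],"turn":[[0,0,0],[0,0,0],[0,0,0],[0,0,0],[0,0,0]],"gripper":[0.6,0.6,0.6,0.6,0.6]}'
python3 -m crank '{"travel":[[2,3,0],[4,6,0],[6,9,0],[8,12,0],[10,15,0]],"turn":[[0,0,0],[0,0,0],[0,0,0],[0,0,0],[0,0,0]],"gripper":[0.6,0.6,0.6,0.6,0.6]}'
python3 - <<'E'
from workcell import bot
import cv2
a=bot.grab_frame("side")["pixels"][:,:,::-1];b=bot.grab_frame("top")["pixels"][:,:,::-1]
cv2.imwrite("pics/ga.png",cv2.resize(cv2.vconcat([cv2.resize(a[130:250,280:400],None,fx=3.5,fy=3.5,interpolation=cv2.INTER_CUBIC),cv2.resize(b[205:265,170:350],(420,140),interpolation=cv2.INTER_CUBIC)]),None,fx=1,fy=1))
cv2.imwrite("pics/gb_raw.png",b)
E
```

```text
clock: 26.7
position: [0.4386, 0.1133, 0.0758]
tool_rot: [3.141, 0.001, -3.117]
force: [-0.6, 1.7, 13.0]
grip_width: 0.0132
finger_force: 36.6
clock: 27.2
position: [0.4381, 0.1129, 0.0752]
tool_rot: [-3.142, -0.0, -3.117]
force: [-0.2, 0.4, 0.8]
grip_width: 0.034
finger_force: 0.0
clock: 27.7
position: [0.4377, 0.1128, 0.207]
tool_rot: [-3.141, -0.0, -3.117]
force: [1.5, -0.1, 0.3]
grip_width: 0.0343
finger_force: 0.0
clock: 28.2
position: [0.438, 0.3045, 0.2361]
tool_rot: [3.141, 0.001, -3.118]
force: [0.9, -0.4, -0.5]
grip_width: 0.0346
finger_force: 0.0
clock: 28.7
position: [0.5387, 0.4539, 0.2356]
tool_rot: [-3.141, -0.0, -3.118]
force: [0.3, 0.3, 1.0]
grip_width: 0.0343
finger_force: 0.0
```

View pics/ga.png

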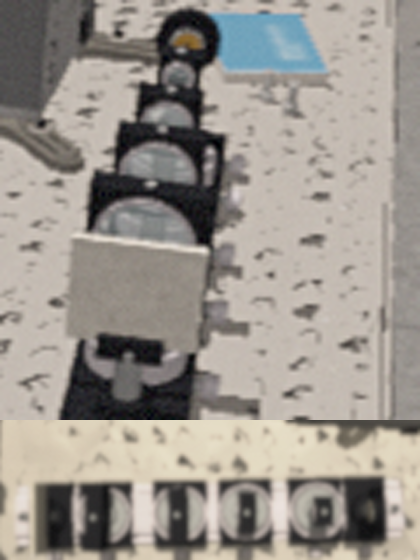

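```bash
python3 - <<'E'
from h import *
for w,p in {54:(94,517),44:(177,515),34:(247,513),24:(324,511)}.items():
    print(w,ray("top",170+(p[0]+.5)/2.3333-.5,205+(p[1]-420+.5)/2.3333-.5,.085+w/2000).round(4))
E
```

```text
54 [0.433  0.2953 0.112 ]
44 [0.4352 0.2302 0.107 ]
34 [0.4373 0.1747 0.102 ]
24 [0.4395 0.113  0.097 ]
```

All four tops lie within about 2 mm of their carrier axes (0.433/0.297, 0.434/0.232, 0.4365/0.175, 0.438/0.113). They are upright, square and in the right order, with the hand clear.

```bash
python3 -c "
from workcell import bot
print(bot.job_done())"
```

```text
the job is handed in; nothing more can be done
None
```

All four lenses are on the rail in order from pinhole to screen (24, 34, 44, 54 mm), upright, square and within about 2 mm of their seats by camera, and I handed the job in at about 29 s; the judge's verdict was not shown.

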